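# Slide the sender probe round the L slot to its measuring end

### The job

Set up the water tank for a measurement: with the fingertips, push the yellow-capped probe along the L-shaped slot of the black plate to the corner, then round the corner and along the short leg until it is fully home at the end between the two green marks, facing the red-capped probe. Only push it, gently; do not lift, tip or pinch it, and leave everything else where it is.

Things in the scene. Friction and masses are not known exactly. Their poses are not given: they have to be found in the camera images.
- bridge: White water tank, 330 x 260 x 80 mm high, with a black plate on it, both fixed; the plate's top is 88 mm above the table. Origin: on the table; x, y along the plate's edges, z up. The plate spans x -100 to 130, y -140 to 140 mm; the tank x -145 to 185, y -130 to 130. An L slot 24 mm wide: long leg along +y at x = -50 (centres y -85 to 55), then the short leg along +x at y = 55 (to x = 35).
- slot_corner (a point): Centre of the slot's square corner, on the plate's top (bridge frame x -50, y 55, z 88 mm), axes as the bridge. The long leg runs to it along +y, the short leg leaves it along +x. The wall beyond it stands 12 mm on at y = 67 mm.
- slot_end (a point): Where the yellow-capped probe's axis is when fully home at the end of the short leg, on the plate's top (bridge frame x 37, y 55, z 88 mm), axes as the bridge; the slot's end wall stands at x = 47 mm. Flat green marks lie either side of it.
- sender: Yellow-capped probe, loose, about 0.12 kg: grey upright cylinder 40 mm across, 34 mm tall on the plate, yellow cap and brass stub to 52 mm. Below, a steel barrel 20 mm across reaches 40 mm down through the slot, which guides it (2 mm play each side). Origin: on its axis, level with the plate's top; z up. Starts in the long leg, bridge y -85 to -40 mm; takes 1 to 7 N to slide.
- receiver: The red-capped probe, same shape and size as the yellow-capped one, standing loose in a 24 mm square hole of the plate at bridge x +93, y +55 mm. Origin on its axis at the plate's top. To be left alone.
- test_block: Aluminium test block 40 x 30 x 25 mm, loose on the plate near bridge x +85, y -90 mm; origin at the centre of its underside. To be left alone.
- tape: Yellow roll of tape, 76 mm across, 19 mm high, on the table beside the tank; origin at the centre of its underside. To be left alone.
- pliers: Pliers with yellow handles, about 160 mm long, 12 mm high, lying on the table beside the tank; origin near the middle, on the table. To be left alone.
- knife: Yellow and black closed utility knife, 130 x 20 x 15 mm, lying on the table beside the tank; origin at the centre of its underside. To be left alone.
- jar: White jar with a blue cap, 56 mm across, 75 mm high, on the table beside the tank; origin at the centre of its underside. To be left alone.
- comb: Spare black comb plate, 200 x 115 mm, 30 mm high at its folded edge, lying on the table beside the tank; origin at its middle, on the table. To be left alone.

How it is judged (in metres and radians):
On the way, in this order (a step that is already met when the one before it is completed fails the run):
1. the yellow-capped probe has been pushed to the corner of the slot (y of sender in the frame of bridge above 0.048 m and x of sender in the frame of bridge below -0.035 m and z of sender in the frame of bridge below 0.094 m).
2. the yellow-capped probe is fully home at the end of the short leg (x of sender in the frame of bridge above 0.03 m and y of sender in the frame of bridge between 0.048 and 0.062 m and z of sender in the frame of bridge between 0.084 and 0.092 m), for 0.2 s.
At the end, for the whole second after the job is handed in: The yellow-capped probe stands upright (within 7 degrees) on the plate, at rest, its axis within 7 mm of the end position of the short leg; the red-capped probe is within 10 mm, the test block within 15 mm and all other loose things within 30 mm of where they started (all of step 2 and linear speed of sender below 0.01 m/s and angle between sender's own z axis and vertical below 0.12 rad and distance of receiver from where it was at the start of the episode below 0.01 m and distance of test_block from where it was at the start of the episode below 0.015 m and distance of each of tape, pliers, knife, jar, comb from where it was at the start of the episode below 0.03 m); the robot touches nothing.
It fails at once if the yellow-capped probe was lifted more than 8 mm off the plate (z of sender in the frame of bridge above 0.096 m).
It fails at once if the yellow-capped probe was tipped by more than 17 degrees (angle between sender's own z axis and vertical above 0.3 rad).
It fails at once if the yellow-capped probe was pinched or pushed with more than 35 N (contact force between the fingers and sender above 35 N).
It fails at once if the red-capped probe or the test block was disturbed (distance of receiver from where it was at the start of the episode above 0.01 m or distance of test_block from where it was at the start of the episode above 0.015 m).
It fails at once if a tool or other loose thing on the table was disturbed (distance of any of tape, pliers, knife, jar, comb from where it was at the start of the episode above 0.03 m).
It also fails if it takes over 40 s, if anything falls off the work surface, if the arm or the gripper's body presses on something with over 40 N, if the wrist force passes 120 N, or if a joint passes its speed limit or range.

### The arm

A 7-joint arm with a two-finger parallel gripper is mounted at the origin on the work surface. World frame = base frame: x ahead of the robot, y to its left, z up, the work surface at z = 0. Lengths are in mm, angles in rad, forces in N, time in s.
With the tool pointing down it reaches from about 400 to 875 mm from the base axis. Payload 4.4 kg.
Tool frame: the origin (TCP) lies at the very end of the fingers, on their centre line; the grasp point (between the pads) lies 19 mm behind it; z points along the fingers, y is the direction in which the jaws open and shut (so a half turn about z gives the same grasp; the last joint's range is limited). The gripper opens to 85 mm and grips with 20 to 120 N. Pads are 22 mm wide; open, the fingers measure 114 mm over their backs; the gripper's body (76 mm by 85 mm) begins 54 mm behind the grasp point. The pads swing forward as they close: fully open they stand 13 mm farther back than shut.
Start: joints at [1.153, 0.628, 0.038, 1.517, -0.027, 0.996, -0.02], TCP at [224.01, -610.194, 231.313] pointing down, gripper open.
Joint ranges: [-3.06, 3.06], [-0.37, 2.12], [-1.25, 1.32], [0.18, 2.47], [-1.1, 4.24], [0.23, 1.98], [-2.94, 2.94]. Speed limits (rad/s): [2.57, 2.57, 3.14, 3.14, 3.14, 3.14, 3.14].

### API

Orientations are given as [roll, pitch, yaw] about the fixed x, y, z axes, in that order (R = Rz(yaw) Ry(pitch) Rx(roll)).
In Python, from cell import ctrl, eyes gives the robot as it stands.
- The arm moves only by the tool move_arm, never from a script. Its argument "increments" is a list of rows, each a list of 6 numbers: the shift along the tool's x, y, z in cm, then the turn, a rotation vector about the tool's x, y, z in degrees. In form: [[x, y, z, wx, wy, wz], ...]. A call has 1 to 20 rows; each row is the pose to reach, as a shift and turn from the pose commanded when the call began, along the tool's axes at that moment; what a row does not reach only later rows make up. A row lasts 1/10 s, in which the tool goes at most 50 mm and 8.59 degrees, less where a joint would pass 70% of its speed; a pose out of reach is approached as far as the arm can. A call with a gripper value outside its range is refused whole. "grip" is the opening, from -1 (shut) to 1 (fully open), set as the call begins (left out, the last holds). The fingers move at their own pace and stop on an object; the grip force is fixed at half the most. Time passes only in rows, so rows that repeat a pose let the fingers close. It gives the time, the measured TCP pose, the force and the opening at its end, in the units of the state.
- ctrl.read_state(): the state, without advancing time (a new reading comes with each control period).
- eyes.get_image(name): name is "side" or "top" or "wrist"; returns the picture (384x512x3 uint8, red, green, blue); there is no depth.
- eyes.calibration(name): a dict with "fx", "fy", "cx", "cy" (pixels), "dist" ([k1, k2, p1, p2, k3] as OpenCV has them; the pictures are not rectified), "pose" (4x4, takes a point from camera to world coordinates); the wrist camera has in their place "tool_from_camera" (4x4, takes a point from camera to tool coordinates, whose origin is the TCP and whose axes are the flange's). Camera axes: x right, y up, looking along -z (the intrinsics and any distortion apply to the point x, -y, -z); pixel columns grow to the right and rows downward; lengths in mm; the calibration is good to about 2 mm. A picture is of the moment at which its call begins: read the wrist's pose just before it. calibration takes no time and is no camera call.
- ctrl.finish_job(): hands the job in, once; it reports no verdict.
The state is a dict: "clock": time; "qpos": joint angles; "qd": joint speeds; "tau": joint torques, N m; "eef_pos": TCP position; "tool_rot": TCP orientation; "force": force on the tool from outside, world axes, zero at the start; "torque": the same for the moment, N m; "width": finger opening in mm.
Only numpy, scipy, OpenCV 4.12 (cv2) and the standard library are available. Lean on these libraries where they do the work, as an engineer would, in place of code of your own. Each camera call takes 0.05 s, during which the arm holds its last target. There are 200 camera calls.

## Working session

There is one attempt and no reset: what is moved stays moved. The work goes in short steps, Python scripts to look and compute and a tool call to move; the robot and the scene stay as the last step left them, time stands still between calls to the robot, and variables do not carry over. Pictures are saved under pics/ and viewed, about 8 in all and at most 12, crops included, and the job is handed in when it is done.

Besides the shell and the picture viewer there is one more tool, called after "Call:" by a JSON object that holds its "method" and its "body". move_arm: Moves the arm, as the interface text tells. Its arguments: {"type":"object","properties":{"increments":{"type":"array","items":{"type":"array","items":{"type":"number"}}},"grip":{"type":"number"}},"required":["increments"]}

```bash
mkdir -p pics; python3 - <<'E'
from cell import ctrl, eyes
import cv2, numpy as np
np.set_printoptions(precision=4,suppress=True)
s=ctrl.read_state(); print(s)
for n in ("top","side"):
    im=eyes.get_image(n); cv2.imwrite(f"pics/{n}0.png",cv2.resize(im[:,:,::-1],None,fx=1.5,fy=1.5,interpolation=cv2.INTER_CUBIC))
    print(n,eyes.calibration(n))
print(eyes.calibration("wrist"))
E
```

```text
{'clock': 0.0, 'qpos': array([ 1.1532,  0.6293,  0.0384,  1.5184, -0.027 ,  0.9963, -0.02  ]), 'qd': array([-0.0012, -0.0009, -0.0006, -0.0001,  0.0002,  0.0014,  0.0014]), 'tau': array([ -0.0006, -56.3406,   1.2259, -19.3441,   0.0109,   0.0105,
         0.    ]), 'eef_pos': array([ 223.8182, -609.5658,  230.4013]), 'tool_rot': array([-3.1397, -0.    ,  0.3518]), 'force': array([-0.0516,  0.0369, -0.3053]), 'torque': array([ 0.036 , -0.0033, -0.0254]), 'width': 85.33859608958956}
top {'fx': 409.75304316932585, 'fy': 409.75304316932585, 'cx': 249.88945154786273, 'cy': 189.6243013285043, 'dist': array([0.0122, 0.    , 0.    , 0.    , 0.    ]), 'pose': array([[   0.0001,    0.9917,   -0.1285,  386.8822],
       [  -0.9999,    0.002 ,    0.0146,   -5.7471],
       [   0.0148,    0.1285,    0.9916, 1200.9781],
       [   0.    ,    0.    ,    0.    ,    1.    ]])}
side {'fx': 408.32440106784014, 'fy': 408.32440106784014, 'cx': 254.7418850975625, 'cy': 190.89959491155474, 'dist': array([-0.1342,  0.    ,  0.    ,  0.    ,  0.    ]), 'pose': array([[   0.9898,    0.0862,   -0.1131,  427.1554],
       [  -0.1411,    0.6942,   -0.7058, -760.0211],
       [   0.0177,    0.7146,    0.6993,  844.3685],
       [   0.    ,    0.    ,    0.    ,    1.    ]])}
{'fx': 278.7453248848115, 'fy': 278.7453248848115, 'cx': 252.47823948598614, 'cy': 188.17228368888385, 'dist': array([-0.0449,  0.    ,  0.    ,  0.    ,  0.    ]), 'tool_from_camera': array([[  -0.0003,    0.9563,    0.2924,   74.1843],
       [   1.    ,    0.0001,    0.0008,   -0.3033],
       [   0.0007,    0.2924,   -0.9563, -141.8551],
       [   0.    ,    0.    ,    0.    ,    1.    ]])}
```

View pics/top0.png

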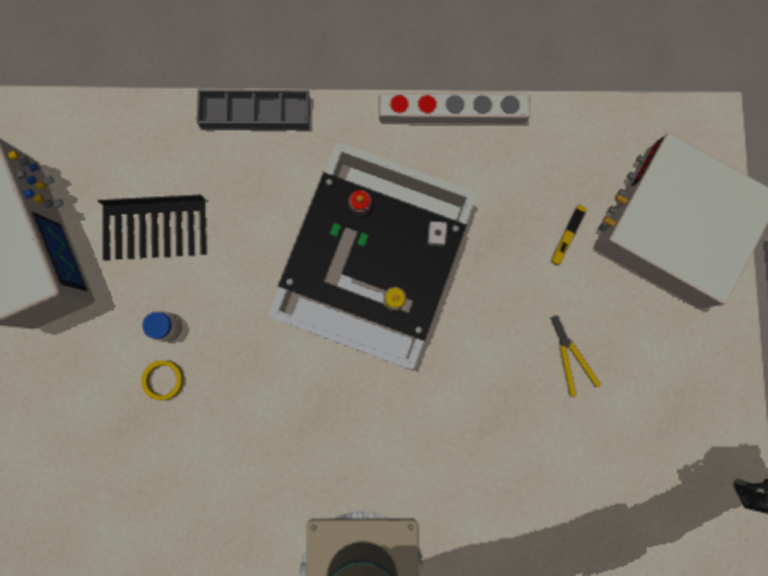

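View pics/side0.png

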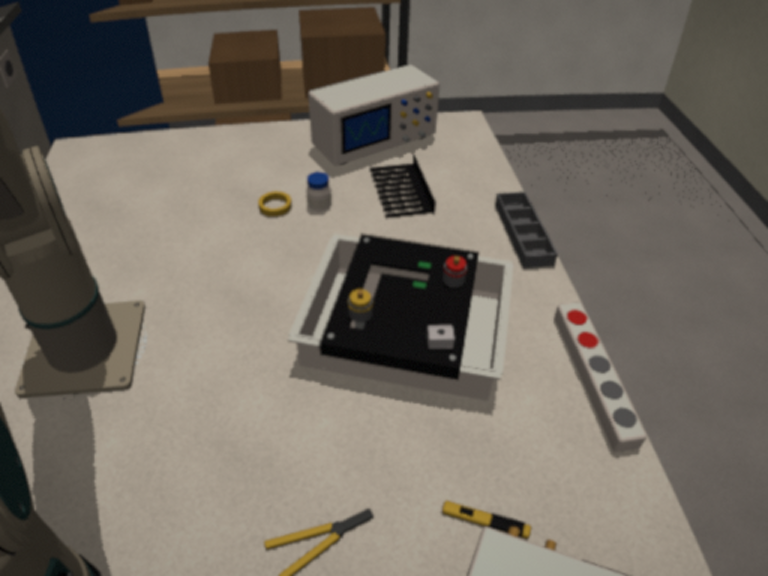

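The top view shows (1.5x pixels) the plate corners at about (322,172), (468,226), (424,340) and (279,288). The yellow cap is at (395,298), the red cap at (360,200), and the corner of the slot at about (332,280). The side view agrees with this layout. Next I fit the bridge pose.

```bash
cat > h.py <<'E'
import numpy as np, cv2
from scipy.spatial.transform import Rotation as R
from cell import ctrl, eyes
np.set_printoptions(precision=2,suppress=True)
def ray(px,cal,pose):
    K=np.array([[cal['fx'],0,cal['cx']],[0,cal['fy'],cal['cy']],[0,0,1]])
    u=cv2.undistortPoints(np.array(px,float).reshape(-1,1,2),K,np.array(cal['dist'])).reshape(-1,2)
    d=np.c_[u[:,0],-u[:,1],-np.ones(len(u))]@pose[:3,:3].T
    return pose[:3,3],d
def onz(px,z,cal,pose):
    o,d=ray(px,cal,pose); return o+d*((z-o[2])/d[:,2])[:,None]
def wpose(s,cal):
    T=np.eye(4);T[:3,:3]=R.from_euler('xyz',s['tool_rot']).as_matrix();T[:3,3]=s['eef_pos'];return T@cal['tool_from_camera']
def proj(P,cal,pose):
    c=(np.atleast_2d(P)-pose[:3,3])@pose[:3,:3]
    K=np.array([[cal['fx'],0,cal['cx']],[0,cal['fy'],cal['cy']],[0,0,1]])
    return cv2.projectPoints(np.c_[c[:,0],-c[:,1],-c[:,2]],np.zeros(3),np.zeros(3),K,np.array(cal['dist']))[0].reshape(-1,2)
def fit(B,W):
    a=B-B.mean(0);w=W-W.mean(0);yaw=np.arctan2((a[:,0]*w[:,1]-a[:,1]*w[:,0]).sum(),(a*w).sum())
    M=np.array([[np.cos(yaw),-np.sin(yaw)],[np.sin(yaw),np.cos(yaw)]]);t=W.mean(0)-M@B.mean(0)
    return yaw,M,t,W-(B@M.T+t)
E
python3 - <<'E'
from h import *
c=eyes.calibration('top');p=c['pose']
W=onz(np.array([[322,172],[468,226],[424,340],[279,288]])/1.5-.17,88,c,p)[:,:2]
B=np.array([[130,140],[130,-140],[-100,-140],[-100,140]],float)
yaw,M,t,r=fit(B,W);print(np.degrees(yaw),yaw,t);print(r)
for n,q in(('y',[395,298]),('r',[360,200]),('blk',[437,233])):
    w=onz(np.array(q)/1.5-.17,137 if n!='blk' else 113,c,p)[0,:2];print(n,w,M.T@(w-t))
for q in ([-50,-60],[-50,55],[37,55]):print(q,M@np.array(q)+t)
E
```

```text
-20.248827317200895 -0.35340870635292587 [570.78 -13.59]
[[ 1.9   4.22]
 [-3.2  -4.37]
 [ 2.01 -0.23]
 [-0.71  0.38]]
y [501.47 -56.13] [-50.31 -63.9 ]
r [676.42   5.37] [92.55 54.35]
blk [ 622.3  -133.69] [ 89.9  -94.84]
[-50, -60] [503.11 -52.58]
[-50, 55] [542.91  55.31]
[37, 55] [624.53  25.2 ]
```

The fit is consistent: the sender is at bridge (-50,-64) and the receiver lands at (92.6,54.4), against the stated (93,55). I move to a hover behind the sender, aligned with the bridge and with the fingers shut.

Call:
{"method": "move_arm", "body": {"increments": [[0.8,-0.8,0,0,0,0.8],[2.5,-2.3,0,0,0,2.4],[5.4,-4.9,0,0,0,5.2],[8.7,-7.9,0,0,0,8.5],[12,-11,0,0,0,11.8],[15.3,-14,0,0,0,15],[18.6,-17,0,0,0,18.2],[21.9,-20,0,0,0,21.4],[25.2,-23.1,0,0,0,24.6],[28.5,-26.1,0,0,0,27.8],[31.8,-29.1,0,0,0,31],[35,-32,0,0,0,34.2],[37.7,-34.6,0,0,0,37],[39.6,-36.3,0,0,0,39],[40.8,-37.4,0,0,0,40],[41.3,-37.8,0,0,0,40.4],[41.3,-37.8,0,0,0,40.4],[41.3,-37.8,0,0,0,40.4]], "grip": -1}}

```text
clock: 1.9
eef_pos: [480.8, -113.9, 231.3]
tool_rot: [3.141, 0.0, -0.354]
force: [0.1, -0.1, -0.0]
width: -0.2
```

```bash
python3 - <<'E'
from h import *
s=ctrl.read_state(); im=eyes.get_image('wrist')
np.save('s1.npy',np.r_[s['eef_pos'],s['tool_rot']]);print(s['eef_pos'],s['tool_rot'],s['width'],s['clock'])
cv2.imwrite('pics/w1.png',cv2.resize(im[:,:,::-1],None,fx=1.5,fy=1.5,interpolation=cv2.INTER_CUBIC))
E
```

```text
[ 480.76 -113.89  231.29] [ 3.14  0.   -0.35] -0.15886498556485465 1.9
```

View pics/w1.png

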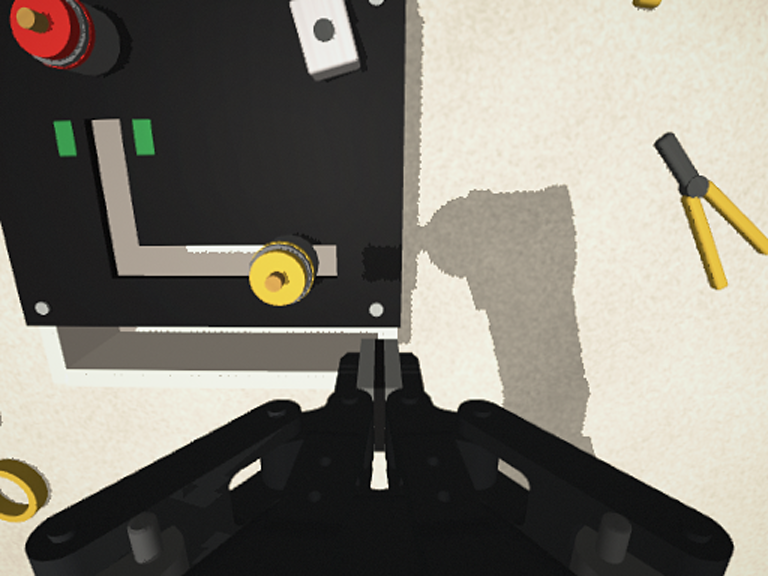

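The wrist view shows the shut fingers at (380,345). The yellow stub is at (275,281), the slot's inner corner at (139,245), its right end at (337,245) and the short-leg end at (122,119). The plate corners are at (27,326) and (400,326). I refine the fit with these.

```bash
python3 - <<'E'
from h import *
c=eyes.calibration('wrist');a=np.load('s1.npy');p=wpose(dict(eef_pos=a[:3],tool_rot=a[3:]),c)
W=onz(np.array([[27,326],[400,326],[139,245],[122,119],[337,245]])/1.5-.17,88,c,p)[:,:2]
B=np.array([[-100,140],[-100,-140],[-38,43],[47,43],[-38,-97]],float)
yaw,M,t,r=fit(B,W);print(yaw,t);print(r)
for q in([275,281],[25,17]):
    w=onz(np.array(q)/1.5-.17,140,c,p)[0,:2];print(w,M.T@(w-t))
print('tcp',M.T@(a[:2]-t))
E
```

```text
-0.3551711556923454 [573.41 -13.74]
[[ 0.78  2.82]
 [ 0.51 -1.87]
 [ 0.26  0.04]
 [-1.49 -1.13]
 [-0.05  0.14]]
[505.22 -58.11] [-48.5  -65.32]
[679.69   5.93] [92.81 55.39]
tcp [ -52.04 -126.12]
```

Call:
{"method": "move_arm", "body": {"increments": [[0.1,0,0.5,0,0,0],[0.1,0,2,0,0,0],[0.1,0,4,0,0,0],[0.1,0,6.5,0,0,0],[0.1,0,9,0,0,0],[0.1,0,11,0,0,0],[0.1,0,12.5,0,0,0],[0.1,0,13.1,0,0,0],[0.1,0,13.3,0,0,0],[0.1,0,13.3,0,0,0],[0.1,-0.3,13.3,0,0,0],[0.1,-0.7,13.3,0,0,0],[0.1,-1.1,13.3,0,0,0],[0.1,-1.5,13.3,0,0,0],[0.1,-1.8,13.3,0,0,0],[0.1,-2.0,13.3,0,0,0],[0.1,-2.2,13.3,0,0,0],[0.1,-2.4,13.3,0,0,0],[0.1,-2.6,13.3,0,0,0],[0.1,-2.8,13.3,0,0,0]]}}

```text
clock: 3.95
eef_pos: [492.1, -87.1, 98.3]
tool_rot: [3.141, 0.0, -0.354]
force: [0.6, -1.3, 0.5]
width: -0.0
```

Call:
{"method": "move_arm", "body": {"increments": [[0,-0.1,0,0,0,0],[0,-0.3,0,0,0,0],[0,-0.5,0,0,0,0],[0,-0.8,0,0,0,0],[0,-1.1,0,0,0,0],[0,-1.4,0,0,0,0],[0,-1.7,0,0,0,0],[0,-2.0,0,0,0,0],[0,-2.3,0,0,0,0],[0,-2.6,0,0,0,0],[0,-2.9,0,0,0,0],[0,-3.2,0,0,0,0],[0,-3.5,0,0,0,0],[0,-3.8,0,0,0,0],[0,-4.1,0,0,0,0],[0,-4.4,0,0,0,0],[0,-4.7,0,0,0,0],[0,-5.0,0,0,0,0],[0,-5.2,0,0,0,0],[0,-5.3,0,0,0,0]]}}

```text
clock: 5.95
eef_pos: [510.5, -37.1, 98.3]
tool_rot: [-3.142, -0.0, -0.353]
force: [0.5, -1.4, 1.2]
width: 0.2
```

```bash
python3 - <<'E'
from h import *
s=ctrl.read_state(); im=eyes.get_image('wrist')
np.save('s2.npy',np.r_[s['eef_pos'],s['tool_rot']]);print(s['eef_pos'],s['force'],s['clock'])
cv2.imwrite('pics/w2.png',cv2.resize(im[:,:,::-1],None,fx=1.5,fy=1.5,interpolation=cv2.INTER_CUBIC))
E
```

```text
[510.53 -37.11  98.31] [ 0.51 -1.35  1.22] 5.95
```

View pics/w2.png

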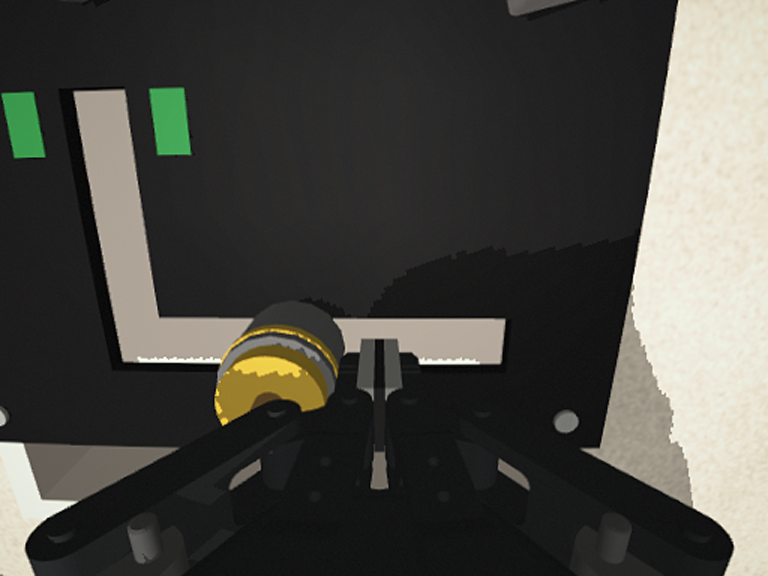

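The wrist view shows the sender upright and pushed along the slot, with its body's right edge at x≈344 px, the yellow rim's left edge at x≈215 px and the inner corner at (160,318). I estimate how far apart the TCP and the sender's axis are.

```bash
python3 - <<'E'
from h import *
c=eyes.calibration('wrist');a=np.load('s2.npy');p=wpose(dict(eef_pos=a[:3],tool_rot=a[3:]),c)
W=onz(np.array([[160,318],[127,89],[505,318]])/1.5-.17,88,c,p)[:,:2]
B=np.array([[-38,43],[47,43],[-38,-97]],float)
yaw,M,t,r=fit(B,W);print(yaw,t);print(r)
tcp=M.T@(a[:2]-t);print('tcp',tcp)
th=np.linspace(0,2*np.pi,72)
for y in np.arange(tcp[1]+22,tcp[1]+44,3):
    o=[]
    for z in(88,105,122):
        C=np.c_[-50+20*np.cos(th),y+20*np.sin(th)]@M.T+t
        u=(proj(np.c_[C,np.full(72,z)],c,p)+.17)*1.5
        o+=[u[:,0].min(),u[:,0].max(),u[:,1].min()]
    print(y-tcp[1],np.array(o))
E
```

```text
-0.35771427957212276 [573.38 -12.51]
[[-0.29 -1.13]
 [-1.45 -1.01]
 [ 1.75  2.14]]
tcp [-50.26 -45.04]
22.0 [274.33 374.13 300.16 263.15 373.57 316.47 249.36 372.89 336.87]
25.0 [266.88 366.64 300.13 254.92 365.28 316.43 240.17 363.61 336.81]
28.0 [259.44 359.15 300.09 246.7  356.99 316.38 231.   354.33 336.74]
31.0 [252.01 351.66 300.05 238.5  348.71 316.33 221.83 345.06 336.68]
34.0 [244.59 344.17 300.01 230.31 340.42 316.28 212.66 335.79 336.61]
37.0 [237.19 336.69 299.97 222.13 332.14 316.22 203.52 326.53 336.53]
40.0 [229.79 329.21 299.93 213.95 323.87 316.17 194.4  317.27 336.46]
43.0 [222.41 321.73 299.89 205.78 315.6  316.11 185.3  308.02 336.38]
```

The offset is about 34 mm, so the sender is at y ≈ -11 and needs about 67 mm more. I go 60 mm now.

Call:
{"method": "move_arm", "body": {"increments": [[0,-0.1,0,0,0,0],[0,-0.3,0,0,0,0],[0,-0.6,0,0,0,0],[0,-0.9,0,0,0,0],[0,-1.3,0,0,0,0],[0,-1.7,0,0,0,0],[0,-2.1,0,0,0,0],[0,-2.5,0,0,0,0],[0,-2.9,0,0,0,0],[0,-3.3,0,0,0,0],[0,-3.7,0,0,0,0],[0,-4.1,0,0,0,0],[0,-4.5,0,0,0,0],[0,-4.8,0,0,0,0],[0,-5.1,0,0,0,0],[0,-5.4,0,0,0,0],[0,-5.7,0,0,0,0],[0,-5.9,0,0,0,0],[0,-6.0,0,0,0,0],[0,-6.0,0,0,0,0]]}}

```text
clock: 8.0
eef_pos: [531.1, 18.6, 98.4]
tool_rot: [3.141, -0.0, -0.354]
force: [-1.2, -2.7, 1.6]
width: -0.1
```

Call:
{"method": "move_arm", "body": {"increments": [[0,-0.1,0,0,0,0],[0,-0.2,0,0,0,0],[0,-0.3,0,0,0,0],[0,-0.4,0,0,0,0],[0,-0.4,0,0,0,0]]}}

```text
clock: 8.5
eef_pos: [531.8, 19.6, 98.7]
tool_rot: [3.138, 0.0, -0.356]
force: [-3.2, -8.5, 7.1]
width: -0.1
```

Force rose to about 9 N after only about 1 mm, so I look before pressing further.

```bash
python3 - <<'E'
from h import *
s=ctrl.read_state(); im=eyes.get_image('wrist')
np.save('s3.npy',np.r_[s['eef_pos'],s['tool_rot']]);print(s['eef_pos'],s['force'],s['torque'],s['clock'])
cv2.imwrite('pics/w3.png',cv2.resize(im[:,:,::-1],None,fx=1.5,fy=1.5,interpolation=cv2.INTER_CUBIC))
im=eyes.get_image('side')
cv2.imwrite('pics/s3.png',cv2.resize(im[140:240,190:350,::-1],None,fx=5,fy=5,interpolation=cv2.INTER_CUBIC))
E
```

```text
[531.81  19.6   98.68] [-3.2  -8.48  7.13] [-1.65  0.66 -0.01] 8.5
```

View pics/w3.png

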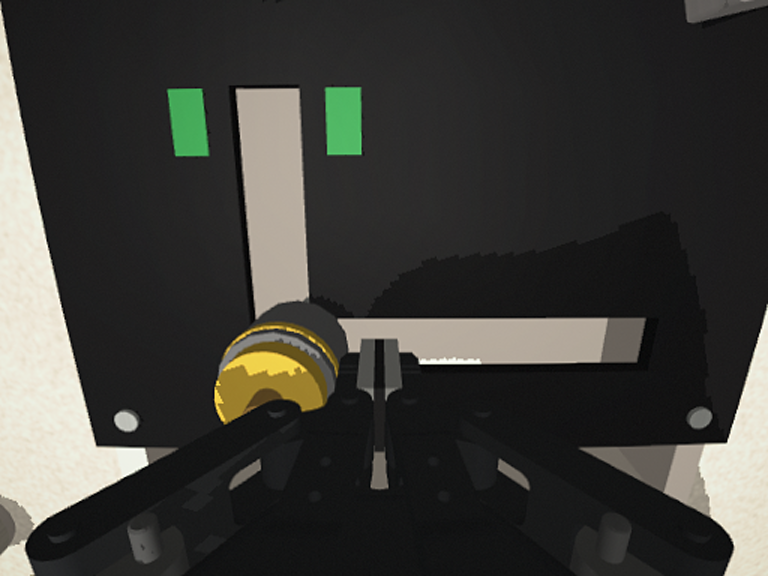

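View pics/s3.png

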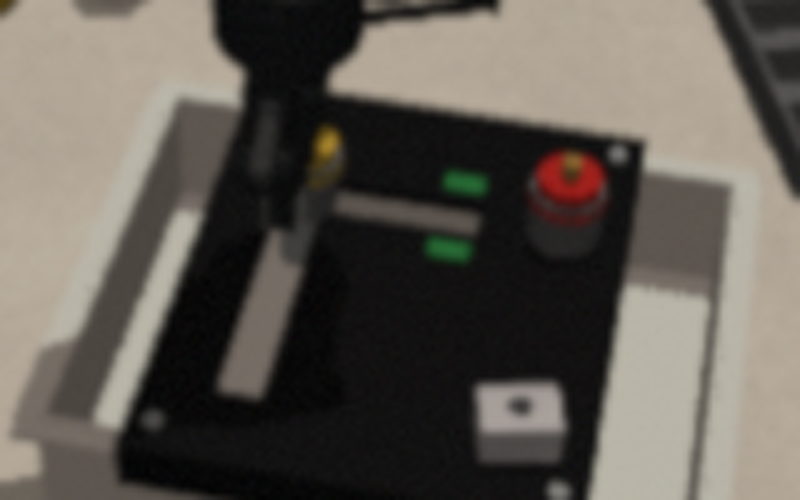

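The side view shows the probe upright, next to the mouth of the short leg. The wrist view has the short-leg right edge from (300,87) to (309,300), the plate corners at (97,445) and (727,442), and the body's right edge at 345. I check the sender's position against this picture.

```bash
python3 - <<'E'
from h import *
c=eyes.calibration('wrist');a=np.load('s3.npy');p=wpose(dict(eef_pos=a[:3],tool_rot=a[3:]),c)
W=onz(np.array([[97,445],[727,442],[300,87],[657,318],[232,87]])/1.5-.17,88,c,p)[:,:2]
B=np.array([[-100,140],[-100,-140],[47,43],[-38,-97],[47,67]],float)
yaw,M,t,r=fit(B,W);print(yaw,t);print(r)
print('tcp',M.T@(a[:2]-t))
print('edge 309,300 ->',(onz(np.array([[309,300],[252,318]])/1.5-.17,88,c,p)[:,:2]-t)@M)
th=np.linspace(0,2*np.pi,72)
for y in (49,51,53,55,57):
    o=[]
    for z in(88,122):
        C=np.c_[-50+20*np.cos(th),y+20*np.sin(th)]@M.T+t
        u=(proj(np.c_[C,np.full(72,z)],c,p)+.17)*1.5
        o+=[u[:,0].min(),u[:,0].max(),u[:,1].min()]
    print(y,np.array(o))
E
```

```text
-0.35661314931359595 [573.5  -13.03]
[[ 1.65  1.54]
 [ 0.31 -2.31]
 [-1.19  0.14]
 [ 0.53  1.44]
 [-1.29 -0.8 ]]
tcp [-50.46  16.02]
edge 309,300 -> [[-30.16  43.13]
 [-37.67  65.98]]
49 [247.15 346.68 299.61 216.19 339.26 336.06]
51 [242.21 341.69 299.61 210.09 333.09 336.05]
53 [237.27 336.71 299.61 203.99 326.92 336.03]
55 [232.34 331.73 299.6  197.91 320.76 336.01]
57 [227.42 326.75 299.6  191.84 314.6  335.99]
```

```bash
python3 - <<'E'
import cv2
im=cv2.imread('pics/w3.png')
cv2.imwrite('pics/w3c.png',cv2.resize(im[260:440,180:440],None,fx=3,fy=3,interpolation=cv2.INTER_CUBIC)*2)
E
```

```text
(no output)
```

View pics/w3c.png

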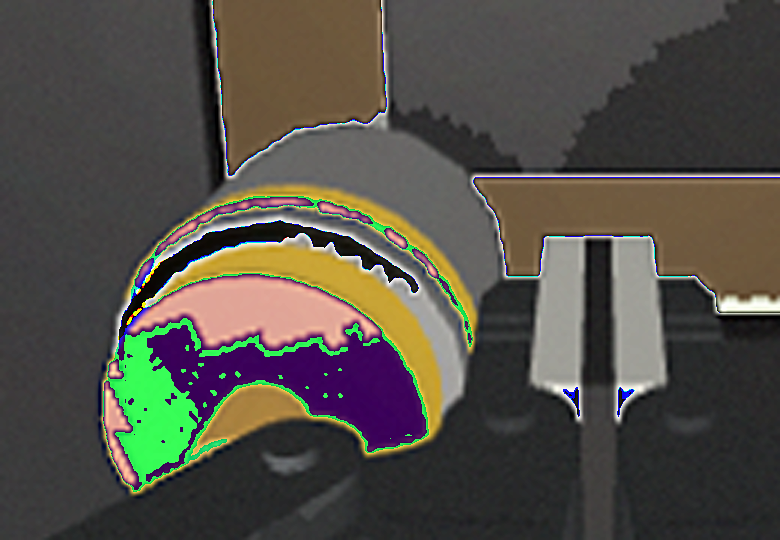

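The probe is stopped at y≈49–50 and upright. The wrist force has a strong upward part. That suggests the finger's sloping back is bearing on the body's upper rim and pressing it down, so the probe jams. I'll use a vertical face instead: lift, open, straddle the probe and finish this leg with the inner pad of the trailing finger.

Call:
{"method": "move_arm", "body": {"increments": [[0,0.3,0,0,0,0],[0,0.8,0,0,0,0],[0,1.4,0,0,0,0],[0,1.6,-1,0,0,0],[0,1.6,-3,0,0,0],[0,1.6,-5.5,0,0,0],[0,1.6,-8,0,0,0],[0,0.8,-9.5,0,0,0],[0,-0.8,-10,0,0,0],[0,-2.5,-10,0,0,0],[0,-3.8,-10,0,0,0],[0,-4.5,-10,0,0,0],[0,-4.5,-10,0,0,0]]}}

```text
clock: 9.9
eef_pos: [547.9, 66.6, 197.3]
tool_rot: [3.141, 0.002, -0.351]
force: [-1.3, 0.6, -0.2]
width: 0.1
```

Call:
{"method": "move_arm", "body": {"increments": [[0,0,0,0,0,0],[0,0,0,0,0,0],[0,0,0,0,0,0],[0,0,0,0,0,0],[0,0,0,0,0,0],[0,0,0,0,0,0],[0,0,0,0,0,0],[0,0,0,0,0,0]], "grip": 1}}

```text
clock: 10.7
eef_pos: [548.2, 64.9, 198.4]
tool_rot: [-3.142, -0.0, -0.353]
force: [-0.4, 1.0, -0.0]
width: 85.3
```

```bash
python3 - <<'E'
from h import *
s=ctrl.read_state(); im=eyes.get_image('wrist')
np.save('s4.npy',np.r_[s['eef_pos'],s['tool_rot']]);print(s['eef_pos'],s['force'],s['width'],s['clock'])
cv2.imwrite('pics/w4.png',cv2.resize(im[:,:,::-1],None,fx=1.5,fy=1.5,interpolation=cv2.INTER_CUBIC))
E
```

```text
[548.17  64.88 198.36] [-0.36  1.02 -0.05] 85.33116920217738 10.7
```

View pics/w4.png

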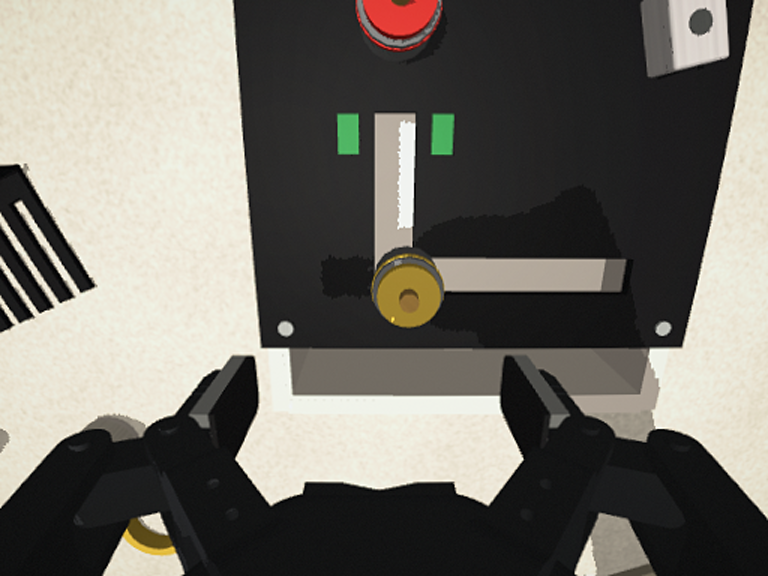

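The wrist view shows the open jaws with flat vertical pads, the stub at (408,300), the slot's inner corner at (414,258) and the short-leg end at (375–416,113). I compute the offsets from these.

```bash
python3 - <<'E'
from h import *
c=eyes.calibration('wrist');a=np.load('s4.npy');p=wpose(dict(eef_pos=a[:3],tool_rot=a[3:]),c)
W=onz(np.array([[262,347],[683,347],[375,113],[416,113],[627,258]])/1.5-.17,88,c,p)[:,:2]
B=np.array([[-100,140],[-100,-140],[47,67],[47,43],[-38,-97]],float)
yaw,M,t,r=fit(B,W);print(yaw,t);print(r)
print('tcp',M.T@(a[:2]-t))
w=onz(np.array([[408,300]])/1.5-.17,140,c,p)[0,:2];print('sender',M.T@(w-t))
E
```

```text
-0.35428234040724843 [573.92 -12.04]
[[ 1.4   0.74]
 [-0.95 -3.42]
 [-1.25 -0.96]
 [-0.92 -0.2 ]
 [ 1.72  3.84]]
tcp [-50.84  63.21]
sender [-47.34  48.59]
```

Call:
{"method": "move_arm", "body": {"increments": [[0,0,0.5,0,0,0],[0,0,2,0,0,0],[0,0,4.5,0,0,0],[0,0,7,0,0,0],[0,0,9,0,0,0],[0,0,10.2,0,0,0],[0,0,10.7,0,0,0],[0,0,10.8,0,0,0],[0,0,10.8,0,0,0],[0,-0.2,10.8,0,0,0],[0,-0.4,10.8,0,0,0],[0,-0.6,10.8,0,0,0],[0,-0.8,10.8,0,0,0],[0,-0.9,10.8,0,0,0],[0,-1.0,10.8,0,0,0],[0,-1.1,10.8,0,0,0],[0,-1.2,10.8,0,0,0],[0,-1.2,10.8,0,0,0]]}}

```text
clock: 12.55
eef_pos: [552.6, 76.8, 90.3]
tool_rot: [-3.141, -0.0, -0.353]
force: [0.4, -1.1, -0.4]
width: 85.5
```

Call:
{"method": "move_arm", "body": {"increments": [[0,-0.1,0,0,0,0],[0,-0.2,0,0,0,0],[0,-0.3,0,0,0,0],[0,-0.4,0,0,0,0],[0,-0.4,0,0,0,0]]}}

```text
clock: 13.05
eef_pos: [553.6, 79.8, 90.3]
tool_rot: [3.141, 0.0, -0.353]
force: [-0.7, -0.7, -0.0]
width: 85.2
```

Call:
{"method": "move_arm", "body": {"increments": [[0,-0.1,0,0,0,0],[0,-0.1,0,0,0,0],[0,-0.2,0,0,0,0],[0,-0.2,0,0,0,0]]}}

```text
clock: 13.45
eef_pos: [553.8, 80.1, 90.4]
tool_rot: [3.139, 0.001, -0.354]
force: [-3.4, -6.6, 3.3]
width: 85.9
```

Call:
{"method": "move_arm", "body": {"increments": [[0,-0.1,0,0,0,0],[0,-0.2,0,0,0,0],[0,-0.2,0,0,0,0]]}}

```text
clock: 13.75
eef_pos: [553.9, 80.3, 90.4]
tool_rot: [3.137, 0.001, -0.356]
force: [-3.2, -7.7, 5.9]
width: 85.7
```

The wall was reached after about 8 mm of travel. I back off, lift, close the fingers and move behind the probe for the short leg.

Call:
{"method": "move_arm", "body": {"increments": [[0,0.3,0,0,0,0],[0,0.8,0,0,0,0],[0,1.2,0,0,0,0],[0,1.2,-1,0,0,0],[0,1.2,-3,0,0,0],[0,1.2,-5.5,0,0,0],[0,1.2,-8,0,0,0],[0,1.2,-9.5,0,0,0],[0,1.2,-10,0,0,0]]}}

```text
clock: 14.65
eef_pos: [552.3, 73.1, 192.8]
tool_rot: [-3.139, -0.004, -0.353]
force: [0.8, 0.0, -0.5]
width: 85.3
```

Call:
{"method": "move_arm", "body": {"increments": [[-0.4,0.1,0,0,0,0],[-1.2,0.4,0,0,0,0],[-2.2,0.7,0,0,0,0],[-3.2,1,0,0,0,0],[-4.2,1.2,0,0,0,0],[-4.3,1.2,0,0,0,0],[-4.3,1.2,0,0,0,0],[-4.3,1.2,0,0,0,0]], "grip": -1}}

```text
clock: 15.45
eef_pos: [507.0, 76.0, 190.5]
tool_rot: [-3.141, -0.001, -0.353]
force: [0.4, -0.4, -0.5]
width: 0.2
```

```bash
python3 - <<'E'
from h import *
s=ctrl.read_state(); im=eyes.get_image('wrist')
np.save('s5.npy',np.r_[s['eef_pos'],s['tool_rot']]);print(s['eef_pos'],s['force'],s['width'],s['clock'])
cv2.imwrite('pics/w5.png',cv2.resize(im[:,:,::-1],None,fx=1.5,fy=1.5,interpolation=cv2.INTER_CUBIC))
E
```

```text
[506.98  76.04 190.46] [ 0.37 -0.43 -0.5 ] 0.16913331094019315 15.45
```

View pics/w5.png

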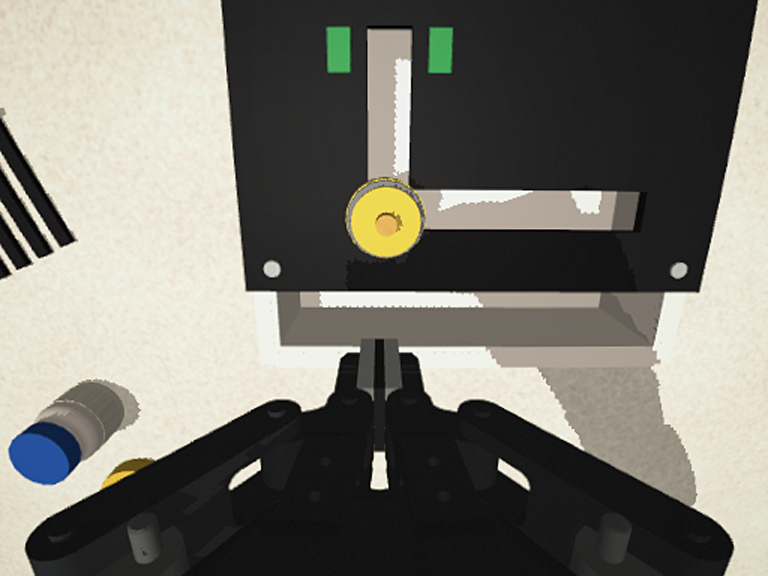

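The probe now stands in line with the short leg: the stub is at (386,224) and the leg spans x 367–411 px. The fingers at (380,345) are behind it. I compute the offsets.

```bash
python3 - <<'E'
from h import *
c=eyes.calibration('wrist');a=np.load('s5.npy');p=wpose(dict(eef_pos=a[:3],tool_rot=a[3:]),c)
W=onz(np.array([[247,291],[700,291],[367,27],[412,27],[647,191]])/1.5-.17,88,c,p)[:,:2]
B=np.array([[-100,140],[-100,-140],[47,67],[47,43],[-38,-97]],float)
yaw,M,t,r=fit(B,W);print(yaw,t);print(r)
print('tcp',M.T@(a[:2]-t))
w=onz(np.array([[386,224]])/1.5-.17,140,c,p)[0,:2];print('sender',M.T@(w-t))
E
```

```text
-0.3516104674667039 [573.38 -12.61]
[[ 1.78  1.58]
 [-0.34 -2.45]
 [-0.99 -0.16]
 [-0.84  0.29]
 [ 0.39  0.74]]
tcp [-92.87  60.36]
sender [-49.4   57.14]
```

Call:
{"method": "move_arm", "body": {"increments": [[0,0.1,0.5,0,0,0],[0,0.3,2,0,0,0],[0,0.3,4.5,0,0,0],[0,0.3,6.8,0,0,0],[0,0.3,8.4,0,0,0],[0,0.3,9.1,0,0,0],[0,0.3,9.3,0,0,0],[0,0.3,9.3,0,0,0],[0.3,0.3,9.3,0,0,0],[0.6,0.3,9.3,0,0,0],[0.8,0.3,9.3,0,0,0],[1.0,0.3,9.3,0,0,0],[1.2,0.3,9.3,0,0,0],[1.4,0.3,9.3,0,0,0],[1.6,0.3,9.3,0,0,0],[1.8,0.3,9.3,0,0,0],[2.0,0.3,9.3,0,0,0],[2.2,0.3,9.3,0,0,0],[2.2,0.3,9.3,0,0,0]]}}

```text
clock: 17.4
eef_pos: [526.7, 65.4, 97.3]
tool_rot: [-3.141, -0.001, -0.354]
force: [-0.8, -0.7, -0.8]
width: -0.2
```

Call:
{"method": "move_arm", "body": {"increments": [[0.1,0,0,0,0,0],[0.3,0,0,0,0,0],[0.5,0,0,0,0,0],[0.8,0,0,0,0,0],[1.1,0,0,0,0,0],[1.4,0,0,0,0,0],[1.7,0,0,0,0,0],[2.0,0,0,0,0,0],[2.3,0,0,0,0,0],[2.6,0,0,0,0,0],[2.9,0,0,0,0,0],[3.2,0,0,0,0,0],[3.5,0,0,0,0,0],[3.8,0,0,0,0,0],[4.1,0,0,0,0,0],[4.4,0,0,0,0,0],[4.7,0,0,0,0,0],[4.9,0,0,0,0,0],[5.0,0,0,0,0,0],[5.0,0,0,0,0,0]]}}

```text
clock: 19.4
eef_pos: [573.3, 48.2, 97.4]
tool_rot: [-3.141, -0.001, -0.353]
force: [0.9, -0.6, 0.2]
width: 0.0
```

```bash
python3 - <<'E'
from h import *
s=ctrl.read_state(); im=eyes.get_image('wrist')
np.save('s6.npy',np.r_[s['eef_pos'],s['tool_rot']]);print(s['eef_pos'],s['force'],s['width'],s['clock'])
cv2.imwrite('pics/w6.png',cv2.resize(im[:,:,::-1],None,fx=1.5,fy=1.5,interpolation=cv2.INTER_CUBIC))
E
```

```text
[573.28  48.2   97.35] [ 0.93 -0.59  0.17] 0.04573213057113345 19.4
```

View pics/w6.png

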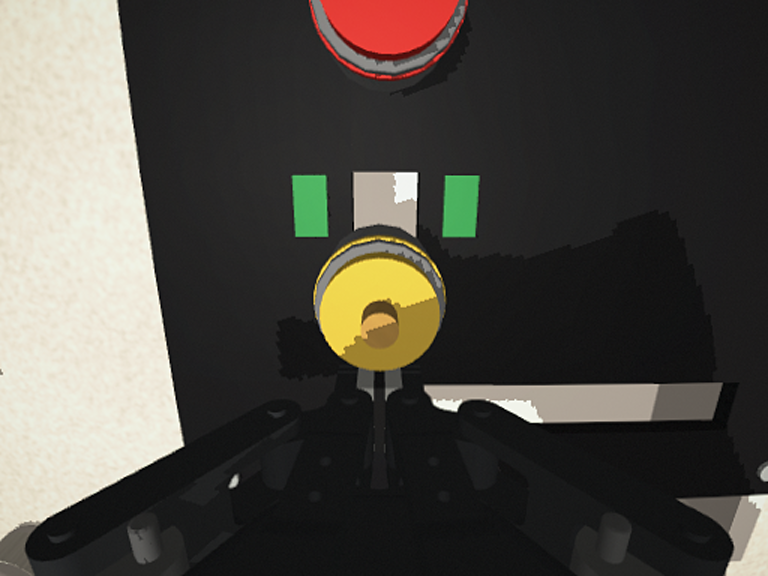

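The wrist view shows the probe upright with its body front at row 226 and the slot end at row 172, at about 2.7 px/mm. It is at x ≈ 7 and about 30 mm remain. I push 26 mm, then creep to contact.

Call:
{"method": "move_arm", "body": {"increments": [[0.1,0,0,0,0,0],[0.3,0,0,0,0,0],[0.5,0,0,0,0,0],[0.8,0,0,0,0,0],[1.1,0,0,0,0,0],[1.4,0,0,0,0,0],[1.7,0,0,0,0,0],[2.0,0,0,0,0,0],[2.2,0,0,0,0,0],[2.4,0,0,0,0,0],[2.5,0,0,0,0,0],[2.6,0,0,0,0,0],[2.6,0,0,0,0,0]]}}

```text
clock: 20.75
eef_pos: [597.5, 39.2, 97.3]
tool_rot: [-3.142, -0.0, -0.353]
force: [-0.8, -0.0, -0.4]
width: 0.1
```

Call:
{"method": "move_arm", "body": {"increments": [[0.1,0,0,0,0,0],[0.2,0,0,0,0,0],[0.3,0,0,0,0,0],[0.3,0,0,0,0,0]]}}

```text
clock: 21.15
eef_pos: [599.8, 38.4, 97.3]
tool_rot: [3.141, 0.001, -0.353]
force: [-2.9, 1.3, 1.3]
width: 0.1
```

Call:
{"method": "move_arm", "body": {"increments": [[0.1,0,0,0,0,0],[0.2,0,0,0,0,0],[0.2,0,0,0,0,0]]}}

```text
clock: 21.45
eef_pos: [599.8, 38.4, 97.2]
tool_rot: [3.141, 0.005, -0.353]
force: [-6.6, 1.8, 6.0]
width: 0.0
```

```bash
python3 - <<'E'
from h import *
s=ctrl.read_state(); im=eyes.get_image('wrist')
np.save('s7.npy',np.r_[s['eef_pos'],s['tool_rot']]);print(s['eef_pos'],s['force'],s['width'],s['clock'])
cv2.imwrite('pics/w7.png',cv2.resize(im[:,:,::-1],None,fx=1.5,fy=1.5,interpolation=cv2.INTER_CUBIC))
E
```

```text
[599.82  38.42  97.18] [-6.64  1.83  5.99] 0.03773825521605507 21.45
```

View pics/w7.png

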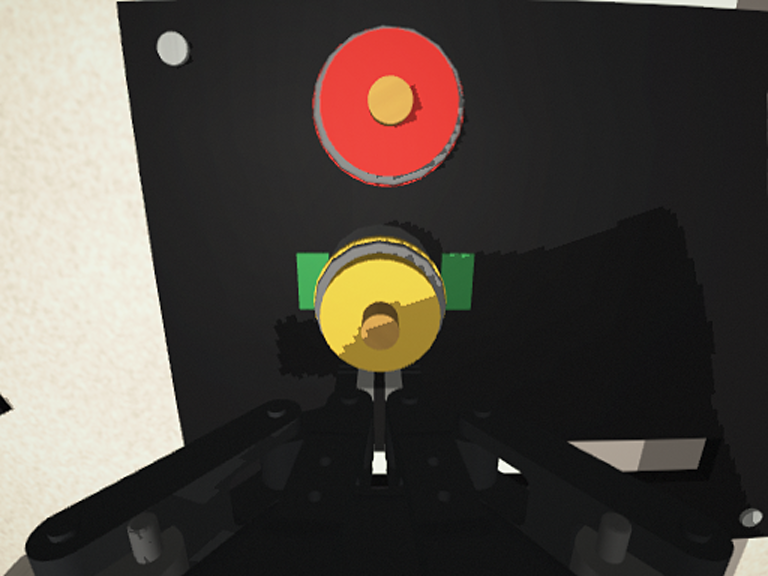

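The probe is now between the green marks and the push stopped at about 7 N. The yellow stub is at (380,330), the red stub at (391,101), and the marks span rows 253–310. I check the distance to the red probe, which should be 56 mm.

```bash
python3 - <<'E'
from h import *
c=eyes.calibration('wrist')
a=np.load('s7.npy');p=wpose(dict(eef_pos=a[:3],tool_rot=a[3:]),c)
yaw=-.354;M=np.array([[np.cos(yaw),-np.sin(yaw)],[np.sin(yaw),np.cos(yaw)]]);t=np.array([573.5,-12.8])
w=onz(np.array([[380,330],[391,101]])/1.5-.17,140,c,p)[:,:2];print('y,r',(w-t)@M)
g=onz(np.array([[297,253],[474,253],[474,309],[707,438]])/1.5-.17,88,c,p)[:,:2];print('marks',(g-t)@M)
print('tcp',(a[:2]-t)@M)
th=np.linspace(0,2*np.pi,72)
for x in(31,34,37):
    C=np.c_[x+20*np.cos(th),56+20*np.sin(th)]@M.T+t
    u=(proj(np.c_[C,np.full(72,88)],c,p)+.17)*1.5;print(x,u.min(0),u.max(0))
E
```

```text
y,r [[38.2  56.98]
 [92.68 54.65]]
marks [[ 46.17  87.6 ]
 [ 46.24  22.08]
 [ 24.08  20.56]
 [-37.61 -88.84]]
tcp [ 6.93 57.17]
31 [329.67 240.16] [434.85 339.95]
34 [329.4  232.06] [435.17 332.97]
37 [329.13 223.86] [435.5  325.92]
```

The sender is at about (37–38, 57), so it is home, and the red probe is unmoved at (92.7,54.7). I back off and lift.

Call:
{"method": "move_arm", "body": {"increments": [[-0.2,0,0,0,0,0],[-0.6,0,0,0,0,0],[-1.2,0,0,0,0,0],[-2,0,0,0,0,0],[-2.5,0,-0.5,0,0,0],[-3,0,-2,0,0,0],[-3,0,-4.5,0,0,0],[-3,0,-7.5,0,0,0],[-3,0,-10,0,0,0],[-3,0,-11.5,0,0,0],[-3,0,-12,0,0,0],[-3,0,-12,0,0,0],[-3,0,-12,0,0,0]]}}

```text
clock: 22.8
eef_pos: [573.3, 48.0, 216.9]
tool_rot: [3.141, 0.001, -0.353]
force: [-0.8, 0.1, 0.3]
width: -0.2
```

```bash
python3 - <<'E'
from h import *
s=ctrl.read_state(); im=eyes.get_image('wrist')
np.save('s8.npy',np.r_[s['eef_pos'],s['tool_rot']]);print(s['eef_pos'],s['tool_rot'],s['force'],s['clock'])
cv2.imwrite('pics/w8.png',cv2.resize(im[:,:,::-1],None,fx=1.5,fy=1.5,interpolation=cv2.INTER_CUBIC))
E
```

```text
[573.34  47.98 216.94] [ 3.14  0.   -0.35] [-0.85  0.09  0.32] 22.8
```

View pics/w8.png

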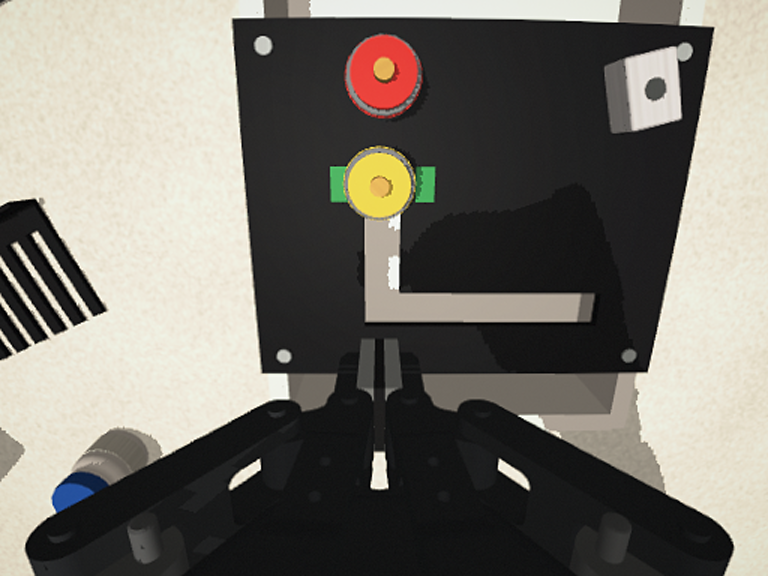

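The probe stands upright between the marks: the stub is at (380,187), the red stub at (384,69), and the fingers are clear. I do a last numeric check and hand in.

```bash
python3 - <<'E'
from h import *
c=eyes.calibration('wrist')
a=np.load('s8.npy');p=wpose(dict(eef_pos=a[:3],tool_rot=a[3:]),c)
yaw=-.354;M=np.array([[np.cos(yaw),-np.sin(yaw)],[np.sin(yaw),np.cos(yaw)]]);t=np.array([573.5,-12.8])
w=onz(np.array([[380,187],[384,69]])/1.5-.17,140,c,p)[:,:2];q=(w-t)@M;print(q)
if abs(q[0,0]-37)<5 and abs(q[0,1]-55)<5: print(ctrl.finish_job())
E
```

```text
[[37.   56.54]
 [92.57 54.69]]
the job is handed in; nothing more can be done
None
```

The yellow-capped probe is home at the end of the short leg, between the green marks, and the job is handed in. The system gives no verdict, so what follows is from my own measurements.

**First leg:** I pushed the probe along the long leg with the shut fingers. It stalled about 5 mm short of the corner, at roughly y 49–50 mm with about 9 N of push. The likely cause is the sloping back of the finger pressing down on the probe's rim. I lifted off, opened the jaws and finished the leg with the flat inner pad of the trailing finger until it met the wall at y ≈ 57 mm.

**Second leg:** I pushed it along the short leg with the shut fingers until it met the end wall, at about 7 N.

**Last checks:**
- **Yellow-capped probe:** its axis is at bridge (37.0, 56.5) mm, against the target (37, 55). It looks upright in the picture.
- **Red-capped probe:** it is at (92.6, 54.7) mm, unchanged within measurement error.
- **Force:** the highest wrist reading at the end of a move was about 11 N, well under the limits.
- **Arm:** the fingers were clear of everything at hand-in, about 23 s on the clock.
- **Other items:** the test block looked undisturbed in the last picture, but I did not measure it again. I did not check the tape, pliers, knife, jar or comb after the move. The arm did not go near them.

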